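# Turn the rack's corner cap to its key and press it home

## Robot

A 6-joint arm with a two-finger parallel gripper is mounted at the origin on the work surface. World frame = base frame: x ahead of the robot, y to its left, z up, the work surface at z = 0. Lengths are in m, angles in degrees, forces in N, time in s.
With the tool pointing down it reaches from about 0.25 to 0.775 m from the base axis. Payload 8.9 kg.
Tool frame: the origin (TCP) lies on the centre line of the jaws, within the pads' length; the fingertips stand 14 mm ahead of it and the grasp point (between the pads) lies 5 mm behind it (tcp_to_tips is the z of the fingertips in the tool frame, in m); z points along the fingers, x is the direction in which the jaws open and shut, and the axes are right-handed (so a half turn about z gives the same grasp; the last joint's range is limited). The gripper opens to 85 mm and grips with 20 to 120 N. Pads are 22 mm wide; open, the fingers measure 114 mm over their backs; the gripper's body (76 mm by 85 mm) begins 54 mm behind the grasp point. The pads swing forward as they close: fully open they stand 13 mm farther back than shut.
Start: joints at [59.227, 16.656, -8.789, 64.555, 0, 82.019], TCP at [0.203, 0.484, 0.245] pointing down, gripper open.
Joint ranges: [-144.48, 144.48], [-52.06, 99.96], [-74.48, 78.29], [-112.23, 115.85], [-86.99, 84.42], [-180, 180]. Speed limits (degrees/s): [127.2, 127.2, 159.86, 180, 180, 180].

## Interface

Orientations are given as [roll, pitch, yaw] about the fixed x, y, z axes, in that order (R = Rz(yaw) Ry(pitch) Rx(roll)).
In Python, from station import * gives the robot as it stands. The module is installed in compiled form; this text tells all that it offers.
- The arm moves only by the tool drive_tool, never from a script. Its argument "targets" is a list of rows, each a list of 4 numbers: the shift along the tool's x, y, z in mm, then the turn about the tool's z in degrees. A call has 1 to 20 rows; each row shifts and turns the pose as measured when the row begins, along the tool's axes as they then stand; what a row does not reach is not made up. A row lasts 1/10 s, in which the tool goes at most 50 mm and 8.59 degrees, less where a joint would pass 70% of its speed; a pose out of reach is approached as far as the arm can. A call is refused whole if a number of a shift passes 50 or a number of a turn 8.59, either way. A call with a gripper value outside its range is refused whole. "gripper" is the finger opening in mm, from 0 to 85.4, set as the call begins (left out, the last holds). The fingers move at their own pace and stop on an object; the grip force is fixed at half the most. Time passes only in rows, so rows that do not move let the fingers close. It gives the time, the measured TCP pose, the force and the opening at its end, in the units of the state.
- observe(): the state, without advancing time (a new reading comes with each control period).
- snapshot(name): name is "side" or "top" or "wrist"; returns a dict with "image" (384x512x3 uint8, red, green, blue), "intrinsics" (3x3 intrinsics, pixels), "T" (4x4, takes a point from camera to world coordinates); the wrist camera has in their place "mount" (4x4, takes a point from camera to tool coordinates, whose origin is the TCP and whose axes are the tool frame's). Camera axes: x right, y down, z forward; pixel columns grow to the right and rows downward; lengths in m; the calibration is good to about 2 mm. A picture is of the moment at which its call begins: read the wrist's pose just before it. There is no depth.
- close_job(): hands the job in, once; it reports no verdict.
The state is a dict: "time": time; "q": joint angles; "joint_vel": joint speeds; "effort": joint torques, N m; "ee_pos": TCP position; "orientation": TCP orientation; "contact_force": force on the tool from outside, world axes, zero at the start; "ft_torque": the same for the moment, N m; "width": finger opening in m.
Only numpy, scipy, OpenCV 4.12 (cv2) and the standard library are available. Lean on these libraries where they do the work, as an engineer would, in place of code of your own. Each camera call takes 0.05 s, during which the arm holds its last target. There are 200 camera calls.

## Task

One of the four blue corner caps on the steel shoe rack still stands proud, because its notch is not over the yellow key on the post. With a fingertip, push that cap round by its white pegs until the notch meets the key, then press it down until it is fully home like the other three. Never lift the cap off its post, and leave the other things where they are.

Things in the scene. Friction and masses are not known exactly. Their poses are not given: they have to be found in the camera images.
- cap: the loose blue plastic cap to turn and seat: a disc 92 mm across, 30 mm thick, about 250 g. Origin: centre of its underside; z up; +x points at its notch, its two pegs stand on +y and -y. A blind bore underneath (22.4 mm wide, 25 mm deep) sits with 1.2 mm play all round over a slick stub on the post, so the cap turns freely on the stub, either way, without a stop, with little friction, and stays where it is left
- cap_top (a point): centre of the cap's flat top, 30 mm above its underside; free of pegs to 29 mm radius, the place to press. Over the key, about 7 N slides the cap and the tight, slick black plastic ring that carries it down by 10 mm, and they stay down; anywhere else the key stops the cap after about 2 mm
- notch (a point): the mouth of the cap's notch, at the height of the cap's top, 46 mm from the cap's axis. The notch is cut right through the thickness, 14 mm wide and 22 mm deep from the rim inwards, straight-sided
- peg_a (a point): centre of the top of one white upright peg on the cap, 10 mm in diameter, 12 mm high above the cap's top, 34 mm from the cap's axis, a quarter turn anticlockwise (seen from above) from the notch
- peg_b (a point): the same for the other peg, a quarter turn clockwise from the notch
- seat_centre (a point): fixed: the point on the post's axis at the top face of the round steel flange (136 mm across, 12 mm thick) under the cap. +x points at the key, z up. At the start the cap's underside is 10 mm above this face; seated it lies on this face, and the cap's top is then 30 mm above it
- key (a point): fixed: outer end, on top, of the yellow key, a radial rib on the flange, 8 mm wide with rounded top, 8 mm high above the flange, reaching from 30 to 68 mm from the post's axis, so that it sticks out past the cap's rim and shows from above; this point is 66 mm from the axis. The notch goes over it with 3 mm to spare on each side
- rack: fixed: the galvanised rack tier. Origin: foot of the post that carries the proud cap; z up. The other three posts, with caps of the same look already seated (fixed), stand at (200, 0), (0, -360) and (200, -360) mm in its frame; their cap tops are 152 mm above the table, peg tops 164 mm. Its shelf lies 50 mm above the table, and holds the two shoe trees
- shoe_tree_a: grey plastic shoe tree on the rack's shelf, about 66 x 190 x 66 mm, origin under its middle; leave alone
- shoe_tree_b: the other shoe tree on the rack's shelf, same size; leave alone
- boot_brush: red boot brush with black bristles on the table, 210 x 45 x 40 mm, origin under its middle, long along its x; leave alone
- shoe_horn: flat stainless steel shoe horn on the table, 210 x 40 x 6 mm, long along its x; leave alone
- green_pot: small green ceramic pot on the table, 104 mm across, 85 mm high, origin under its centre; leave alone
- polish_tin: round polish tin with a bare metal lid on the table, 80 mm across, 32 mm high, origin under its centre; leave alone
Mind the look-alikes: they are no part of the job. Of the things like the cap, leave any that is turquoise; of the rest the larger one is meant.

How it is judged (in metres and radians):
At the end, for the whole second after the job is handed in: The cap sits over its key with its top no more than 33.5 mm above the flange (30 mm when hard down), centred on the post within 5 mm, the notch end within 25 mm of the key's end in plan (20 mm when exact), level within 0.06 rad and at rest (z of cap_top in the frame of seat_centre between 0.025 and 0.0335 m and horizontal distance between cap_top and seat_centre below 0.005 m and horizontal distance between notch and key below 0.025 m and angle between cap_top's own z axis and vertical below 0.06 rad and linear speed of cap below 0.01 m/s); the robot touches nothing.
It fails at once if the cap was lifted on its post by more than 9 mm (z of cap_top in the frame of seat_centre above 0.049 m).
It fails at once if the cap was tipped over (angle between cap_top's own z axis and vertical above 0.4 rad).
It fails at once if a shoe tree, the brush, the shoe horn, the pot or the polish tin was moved by more than 25 mm (distance of any of shoe_tree_a, shoe_tree_b, boot_brush, shoe_horn, green_pot, polish_tin from where it was at the start of the episode above 0.025 m).
It also fails if it takes over 72 s, if anything falls off the work surface, if the arm or the gripper's body presses on something with over 40 N, if the wrist force passes 120 N, or if a joint passes its speed limit or range.

## Working session

There is one attempt and no reset: what is moved stays moved. The work goes in short steps, Python scripts to look and compute and a tool call to move; the robot and the scene stay as the last step left them, time stands still between calls to the robot, and variables do not carry over. Pictures are saved under pics/ and viewed, about 8 in all and at most 12, crops included, and the job is handed in when it is done.

Besides the shell and the picture viewer there is one more tool, called after "Call:" by a JSON object that holds its "name" and its "arguments". drive_tool: Moves the arm, as the interface text tells. Its arguments: {"type":"object","properties":{"targets":{"type":"array","items":{"type":"array","items":{"type":"number"}}},"gripper":{"type":"number"}},"required":["targets"]}

```bash
mkdir -p pics
cat > h.py <<'E'
from station import *
import numpy as np, cv2
def snap(n,f):
    s=snapshot(n); cv2.imwrite('pics/'+f,cv2.cvtColor(s['image'],cv2.COLOR_RGB2BGR)); np.savez('pics/'+f+'.npz',**s); return s
def ray(K,T,uv,z):
    d=T[:3,:3]@np.linalg.inv(K)@np.array([uv[0],uv[1],1.]); o=T[:3,3]; return o+d*(z-o[2])/d[2]
def proj(K,T,p):
    c=np.linalg.inv(T)@np.append(p,1); u=K@c[:3]; return u[:2]/u[2]
E
python3 - <<'E'
from h import *
for n in("top","side"):
    s=snap(n,n+'0.png'); print(n,s['intrinsics'].round(1).tolist(),s['T'].round(3).tolist())
a=cv2.imread('pics/top0.png');cv2.imwrite('pics/t.png',cv2.resize(a,(768,576),interpolation=cv2.INTER_CUBIC))
o=observe();print(o)
E
```

```text
top [[381.4, 0.0, 254.4], [0.0, 381.4, 189.0], [0.0, 0.0, 1.0]] [[0.024, -0.995, 0.093, 0.375], [-1.0, -0.023, 0.008, -0.094], [-0.006, -0.093, -0.996, 1.48], [0.0, 0.0, 0.0, 1.0]]
side [[487.6, 0.0, 248.6], [0.0, 487.6, 191.3], [0.0, 0.0, 1.0]] [[0.953, -0.231, 0.197, 0.184], [-0.303, -0.693, 0.654, -1.216], [-0.015, -0.683, -0.731, 1.386], [0.0, 0.0, 0.0, 1.0]]
{'time': 0.1, 'q': array([ 5.92252688e+01,  1.66859471e+01, -8.82442314e+00,  6.45552384e+01,
        2.28116431e-03,  8.20187529e+01]), 'joint_vel': array([ 0.06795141, -0.07795165,  0.07191292, -0.02995486,  0.0593692 ,
       -0.08416394]), 'effort': array([ 9.74232098e-04, -5.37977707e+01,  3.31919253e+01,  9.31803253e-03,
       -2.52274685e-04,  2.10255604e-05]), 'ee_pos': array([0.20319055, 0.4836978 , 0.24480261]), 'orientation': array([-1.79988631e+02,  6.46563511e-02,  6.72065210e+01]), 'contact_force': array([-0.53394585, -0.68802789,  0.56345326]), 'ft_torque': array([ 0.03758458,  0.00224702, -0.01691981]), 'width': 0.0857860425646648}
```

View pics/t.png

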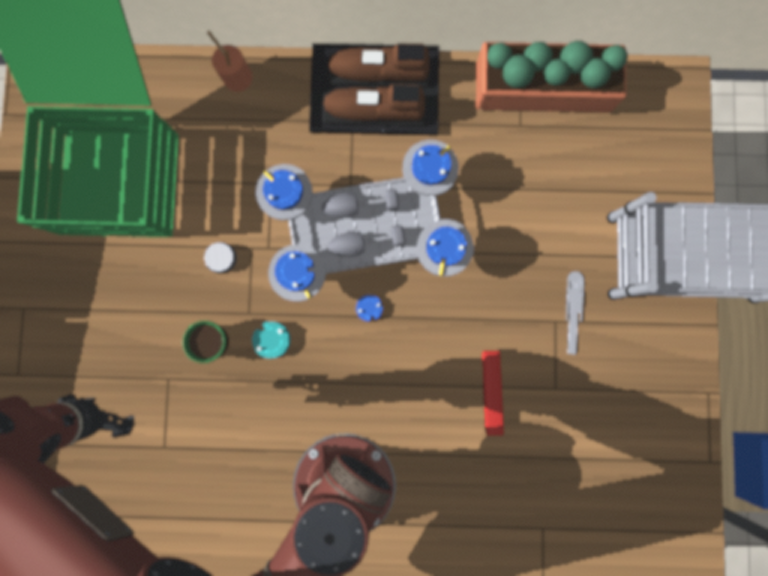

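View pics/side0.png

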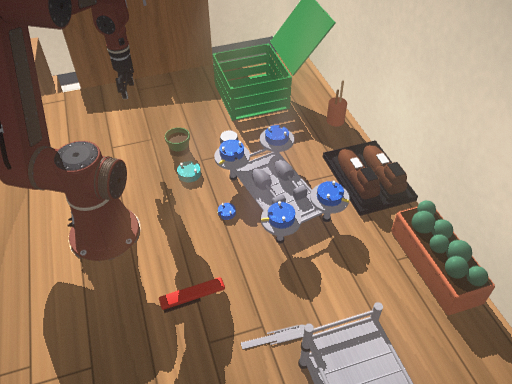

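Run:
```python
import cv2,numpy as np
a=cv2.imread('pics/top0.png')
c=[(188,126),(287,109),(298,164),(197,181)]
t=[cv2.resize(a[y-22:y+22,x-26:x+26],(400,300)if 0 else (400,338)[:2],interpolation=cv2.INTER_CUBIC)[:300] for x,y in c]
cv2.imwrite('pics/c.png',np.vstack([np.hstack(t[:2]),np.hstack([t[3],t[2]])]))
```

```text
(no output)
```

View pics/c.png

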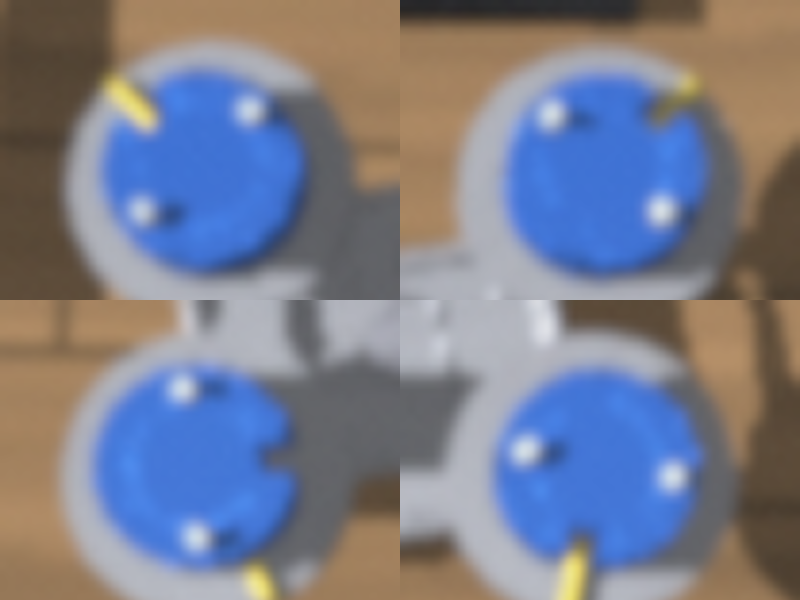

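Run:
```python
from h import *
s=np.load('pics/top0.png.npz');K,T=s['intrinsics'],s['T']
f=lambda u,z:ray(K,T,u,z)
c=f((196.4,180.7),.162);pa=f((194.7,170.4),.174);pb=f((196.6,190),.174);n=f((208.7,179.4),.162);k=f((204.7,196),.130)
for o in[(188,126),(287,109),(298,164)]: print('post',f(o,.152).round(3))
print(c,pa,pb,(pa+pb)/2,n,k)
ang=lambda v:np.degrees(np.arctan2(v[1],v[0]))
print('peg axis',ang(pa-pb),'notch',ang(n-c),'key',ang(k-c),np.linalg.norm((k-c)[:2]),np.linalg.norm((pa-pb)[:2]))
o=observe();d=c-o['ee_pos'];y=np.radians(o['orientation'][2]);print(d)
```

```text
post [0.719 0.158 0.152]
post [ 0.788 -0.193  0.152]
post [ 0.591 -0.235  0.152]
[0.52263182 0.1189315  0.162     ] [0.55697488 0.12423828 0.174     ] [0.48911747 0.11507095 0.174     ] [0.52304618 0.11965462 0.174     ] [0.52818155 0.07625818 0.162     ] [0.47224732 0.09253019 0.13      ]
peg axis 7.69390856320596 notch -82.59018767070823 key -152.34560437257696 0.05688256856586422 0.06847385195943535
[ 0.31944126 -0.3647663  -0.08280261]
```

Call:
{"name": "drive_tool", "arguments": {"targets": [[-18, 37, -3, 0], [-18, 37, -3, 0], [-18, 37, -3, 0], [-18, 37, -3, 0], [-18, 37, -3, 0], [-18, 37, -3, 0], [-18, 37, -3, 0], [-18, 37, -3, 0], [-18, 37, -3, 0], [-18, 37, -3, 0], [-18, 37, -3, 0], [0, 0, 0, 8], [0, 0, 0, 8], [0, 0, 0, 8], [0, 0, 0, 3], [0, 0, 0, 0]], "gripper": 55}}

```text
time: 1.7
ee_pos: [0.5118, 0.1276, 0.2734]
orientation: [-179.9, 0.5, 39.3]
contact_force: [-0.1, -0.1, -0.8]
width: 0.055
```

Run:
```python
from h import *
o=observe();print(o['ee_pos'],o['orientation'],o['q'],o['width'],o['contact_force'])
s=snap('wrist','w1.png');print(s['mount'].round(3).tolist(),s['intrinsics'].round(1).tolist())
from scipy.spatial.transform import Rotation as R
W=np.eye(4);W[:3,:3]=R.from_euler('xyz',o['orientation'],degrees=True).as_matrix();W[:3,3]=o['ee_pos']
np.save('pics/w1T.npy',W@s['mount'])
```

```text
[0.5117713  0.12759783 0.27335601] [-179.87796115    0.51780384   39.30885858] [ 6.16266503 16.55839772 -4.67012996 69.27174815 -0.18093874 56.85514785] 0.05504775313334971 [-0.14514728 -0.09063214 -0.78921002]
[[1.0, -0.001, 0.0, -0.001], [0.001, 0.96, 0.279, -0.071], [-0.0, -0.279, 0.96, -0.129], [0.0, 0.0, 0.0, 1.0]] [[326.0, 0.0, 251.6], [0.0, 326.0, 194.3], [0.0, 0.0, 1.0]]
```

View pics/w1.png

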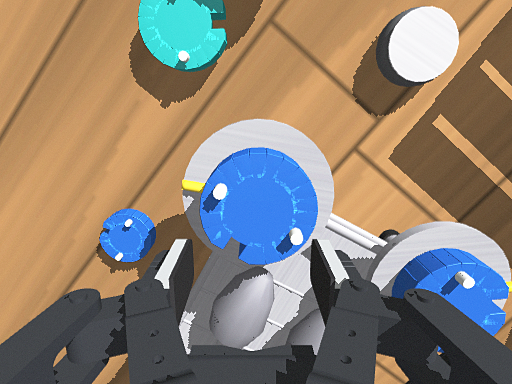

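Run:
```python
import cv2
a=cv2.imread('pics/w1.png');cv2.imwrite('pics/w1c.png',cv2.resize(a[110:280,170:345],None,fx=3.5,fy=3.5,interpolation=cv2.INTER_CUBIC)[:595])
```

```text
(no output)
```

View pics/w1c.png

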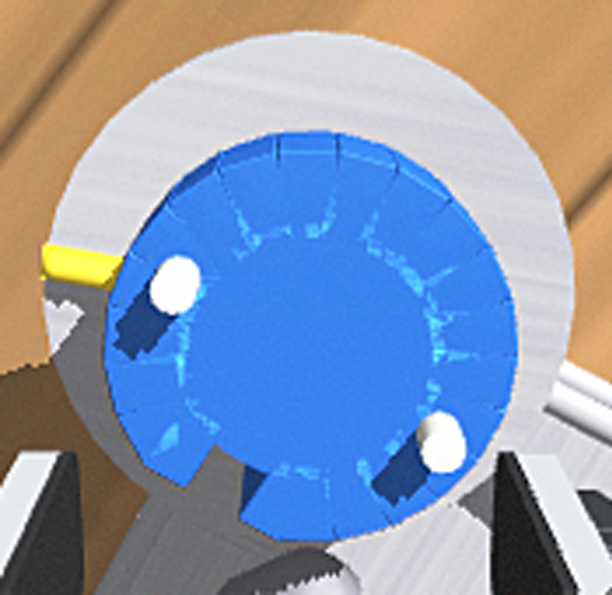

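Run:
```python
from h import *
K=np.load('pics/w1.png.npz')['intrinsics'];T=np.load('pics/w1T.npy')
f=lambda u,z:ray(K,T,np.array(u)/3.5+[170,110],z)
ang=lambda v:np.degrees(np.arctan2(v[1],v[0]))
pa=f((443,450),.174);pb=f((173,293),.174);c=(pa+pb)/2;k=f((45,258),.130);n=f((213,505),.162)
E=[f(u,.162) for u in[(105,345),(518,345),(330,541)]]
fl=[f(u,.122) for u in[(44,290),(575,280),(310,30)]]
def circ(P):
    A=np.array([[2*p[0],2*p[1],1] for p in P]);x=np.linalg.solve(A,[p[0]**2+p[1]**2 for p in P]);return x[:2],np.sqrt(x[2]+x[0]**2+x[1]**2)
print(pa,pb,c,np.linalg.norm(pa-pb),circ(E),circ(fl))
cc,_=circ(fl)
print('peg',ang(pa-pb),'notch',ang(n-c),'key',ang(k-c),ang(k[:2]-cc),np.linalg.norm((k-c)[:2]))
```

```text
[0.55593138 0.12531688 0.174     ] [0.48911803 0.11615487 0.174     ] [0.5225247  0.12073588 0.174     ] 0.0674386069804996 (array([0.52295155, 0.12064615]), np.float64(0.04589388967102239)) (array([0.5223682 , 0.12127252]), np.float64(0.06783562533904412))
peg 7.808184816361329 notch -81.80479285679255 key -152.81480343200275 -152.34244161024804 0.06646726106724386
```

Call:
{"name": "drive_tool", "arguments": {"targets": [[4, 12, 0, 0], [0, 0, 0, -7], [0, 0, 20, 0], [0, 0, 20, 0], [0, 0, 20, 0], [0, 0, 10, 0], [0, 0, 0, 0], [0, 0, 0, 0]], "gripper": 46}}

```text
time: 2.55
ee_pos: [0.5273, 0.1182, 0.2015]
orientation: [-180.0, 0.4, 47.4]
contact_force: [0.5, -0.1, 0.5]
width: 0.046
```

Call:
{"name": "drive_tool", "arguments": {"targets": [[-1, -5, 6, 0], [0, 0, 5, 0], [0, 0, 4, 0], [0, 0, 0, 0], [0, 0, 0, 0]]}}

```text
time: 3.05
ee_pos: [0.5239, 0.1212, 0.1876]
orientation: [179.9, 0.2, 47.4]
contact_force: [0.0, 0.1, -0.0]
width: 0.0461
```

Run:
```python
from h import *
s=snap('wrist','w2.png');a=cv2.imread('pics/w2.png');cv2.imwrite('pics/w2c.png',cv2.resize(a[150:384,90:430],None,fx=2.3,fy=2.3,interpolation=cv2.INTER_CUBIC))
```

```text
(no output)
```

View pics/w2c.png

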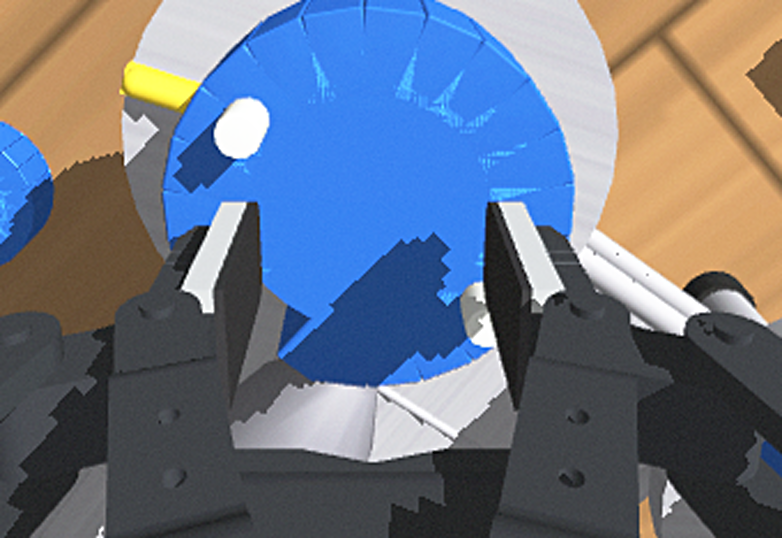

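Call:
{"name": "drive_tool", "arguments": {"targets": [[1, 0, 5, 0], [0, 0, 3, 0], [0, 0, 0, 0], [0, 0, 2, 0], [0, 0, 0, 0]]}}

```text
time: 3.6
ee_pos: [0.5249, 0.1219, 0.1769]
orientation: [179.9, 0.2, 47.4]
contact_force: [0.8, -0.5, -0.1]
width: 0.0461
```

Call:
{"name": "drive_tool", "arguments": {"targets": [[-2, -1, 0, 0], [0, 0, 0, 5], [0, 0, 0, 5], [0, 0, 0, 5], [0, 0, 0, 5], [0, 0, 0, 5], [0, 0, 0, 5], [0, 0, 0, 0]]}}

```text
time: 4.4
ee_pos: [0.5218, 0.1207, 0.1773]
orientation: [179.8, 0.1, 16.2]
contact_force: [0.5, -0.1, -0.0]
width: 0.0458
```

Call:
{"name": "drive_tool", "arguments": {"targets": [[0, 0, 0, 5], [0, 0, 0, 5], [0, 0, 0, 5], [0, 0, 0, 5], [0, 0, 0, 5], [0, 0, 0, 5], [0, 0, 0, 5], [0, 0, 0, 4], [0, 0, 0, 0], [0, 0, 0, 0]]}}

```text
time: 5.4
ee_pos: [0.5209, 0.1204, 0.1777]
orientation: [179.7, -0.0, -22.6]
contact_force: [-0.5, -0.2, -0.6]
width: 0.0456
```

Run:
```python
from h import *
from scipy.spatial.transform import Rotation as R
o=observe();s=snap('wrist','w3.png');a=cv2.imread('pics/w3.png');cv2.imwrite('pics/w3c.png',cv2.resize(a[150:384,90:430],None,fx=2.3,fy=2.3,interpolation=cv2.INTER_CUBIC))
W=np.eye(4);W[:3,:3]=R.from_euler('xyz',o['orientation'],degrees=True).as_matrix();W[:3,3]=o['ee_pos']
np.save('pics/w3T.npy',W@s['mount'])
```

```text
(no output)
```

View pics/w3c.png

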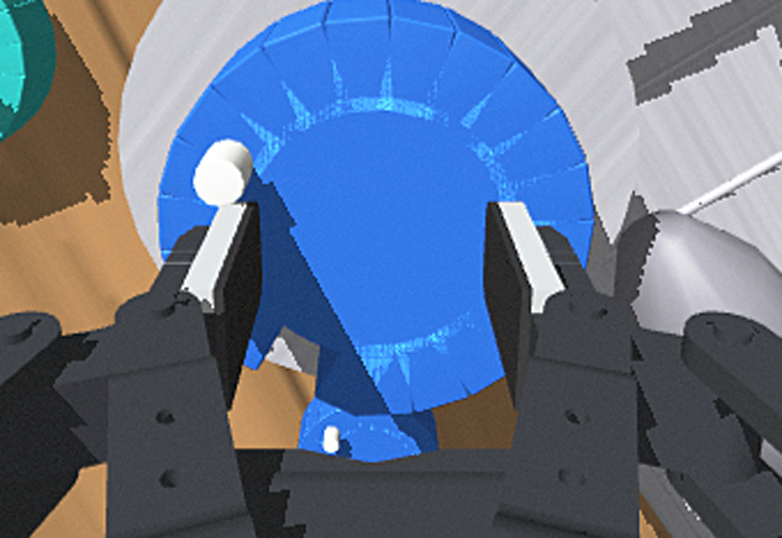

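Run:
```python
from h import *
K=np.load('pics/w3.png.npz')['intrinsics'];T=np.load('pics/w3T.npy')
f=lambda u,z:ray(K,T,np.array(u)/2.3+[90,150],z)
p=f((221,174),.174);d=p[:2]-[.5225,.121];print(p,np.hypot(*d),'peg_b',np.degrees(np.arctan2(d[1],d[0])),'goal',-152.5-90+360)
q=f((221,205),.174)
```

```text
[0.50098602 0.14806985 0.174     ] 0.034577860395814376 peg_b 128.47620433239047 goal 117.5
```

Call:
{"name": "drive_tool", "arguments": {"targets": [[1, 0, 0, 4], [0, 0, 0, 4], [0, 0, 0, 3], [0, 0, 0, 0], [0, 0, 0, 0]]}}

```text
time: 5.95
ee_pos: [0.5217, 0.12, 0.1778]
orientation: [179.8, -0.1, -33.3]
contact_force: [0.1, 0.0, 0.3]
width: 0.046
```

Call:
{"name": "drive_tool", "arguments": {"targets": [[0, 0, 0, -4], [0, 0, -10, 0], [0, 0, -30, 0], [0, 0, -40, 0], [0, 0, 0, 0], [0, 0, 0, 0]], "gripper": 46}}

```text
time: 6.55
ee_pos: [0.5214, 0.1203, 0.2627]
orientation: [179.7, -0.0, -29.0]
contact_force: [0.3, 0.3, -0.5]
width: 0.0461
```

Run:
```python
from h import *
from scipy.spatial.transform import Rotation as R
o=observe();s=snap('wrist','w4.png');a=cv2.imread('pics/w4.png');cv2.imwrite('pics/w4c.png',cv2.resize(a[110:280,170:345],None,fx=3.5,fy=3.5,interpolation=cv2.INTER_CUBIC))
W=np.eye(4);W[:3,:3]=R.from_euler('xyz',o['orientation'],degrees=True).as_matrix();W[:3,3]=o['ee_pos']
np.save('pics/w4T.npy',W@s['mount'])
```

```text
(no output)
```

View pics/w4c.png

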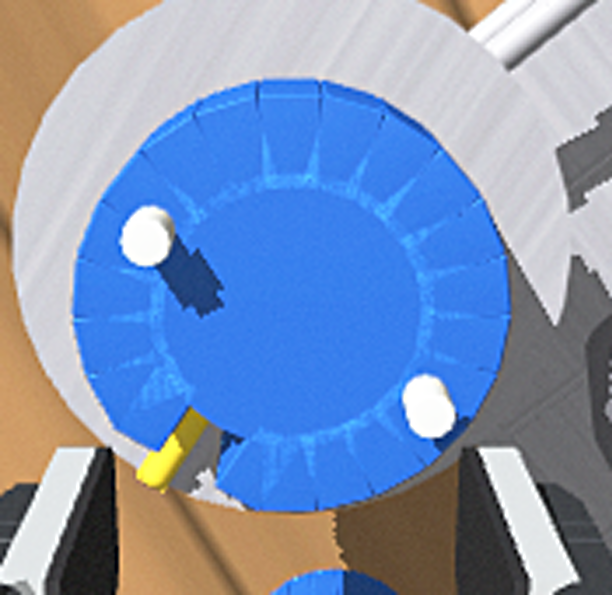

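Run:
```python
from h import *
K=np.load('pics/w4.png.npz')['intrinsics'];T=np.load('pics/w4T.npy')
f=lambda u,z:ray(K,T,np.array(u)/3.5+[170,110],z)
ang=lambda v:np.degrees(np.arctan2(v[1],v[0]))
pa=f((430,417),.174);pb=f((145,241),.174);c=(pa+pb)/2;k=f((152,476),.130);n=(f((160,450),.162)+f((222,486),.162))/2
print(c,np.linalg.norm(pa-pb),'peg',ang(pa-pb),'notch',ang(n-c),'key',ang(k-c),np.linalg.norm((k-c)[:2]))
```

```text
[0.52166018 0.11954492 0.174     ] 0.0681060619846152 peg -62.08715030799581 notch -150.51087303061894 key -152.2605862558512 0.06287857628983669
```

Call:
{"name": "drive_tool", "arguments": {"targets": [[1, -1, 0, 0], [0, 0, 0, 0], [0, 0, 0, 0], [0, 0, 0, 0], [0, 0, 25, 0], [0, 0, 25, 0], [0, 0, 18, 0], [0, 0, 0, 0], [0, 0, 0, 0]], "gripper": 0}}

```text
time: 7.5
ee_pos: [0.5214, 0.1203, 0.1904]
orientation: [179.6, 0.1, -29.1]
contact_force: [-0.0, -0.1, 0.7]
width: 0.0001
```

Call:
{"name": "drive_tool", "arguments": {"targets": [[1, -1, 4, 0], [0, 0, 4, 0], [0, 0, 4, 0], [0, 0, 3, 0], [0, 0, 3, 0], [0, 0, 3, 0]]}}

```text
time: 8.1
ee_pos: [0.5248, 0.1209, 0.1716]
orientation: [179.8, -0.1, -29.1]
contact_force: [-2.7, -0.3, 7.2]
width: -0.0001
```

Call:
{"name": "drive_tool", "arguments": {"targets": [[0, 0, 3, 0], [0, 0, 3, 0], [0, 0, 3, 0], [0, 0, 3, 0]]}}

```text
time: 8.5
ee_pos: [0.5248, 0.1208, 0.1659]
orientation: [179.9, -0.3, -29.0]
contact_force: [-15.0, -1.0, 41.9]
width: 0.0001
```

Call:
{"name": "drive_tool", "arguments": {"targets": [[0, 0, -5, 0], [0, 0, -10, 0], [0, 0, -25, 0], [0, 0, -30, 0], [0, 0, -30, 0], [0, 0, 0, 0], [0, 0, 0, 0]], "gripper": 46}}

```text
time: 9.2
ee_pos: [0.5241, 0.1212, 0.2717]
orientation: [179.9, -0.4, -29.0]
contact_force: [-0.5, 0.4, -0.4]
width: 0.0454
```

Run:
```python
from h import *
o=observe();s=snap('wrist','w5.png');t=snap('side','s5.png');a=cv2.imread('pics/w5.png');b=cv2.imread('pics/s5.png')
cv2.imwrite('pics/w5c.png',np.hstack([cv2.resize(a[90:290,150:350],(400,400)),cv2.resize(b[125:185,200:260],(400,400),interpolation=cv2.INTER_CUBIC)]))
print(o['contact_force'],o['ee_pos'],o['time'])
```

```text
[-0.46081189  0.35273525 -0.41448428] [0.52411372 0.12123886 0.27174659] 9.2
```

View pics/w5c.png

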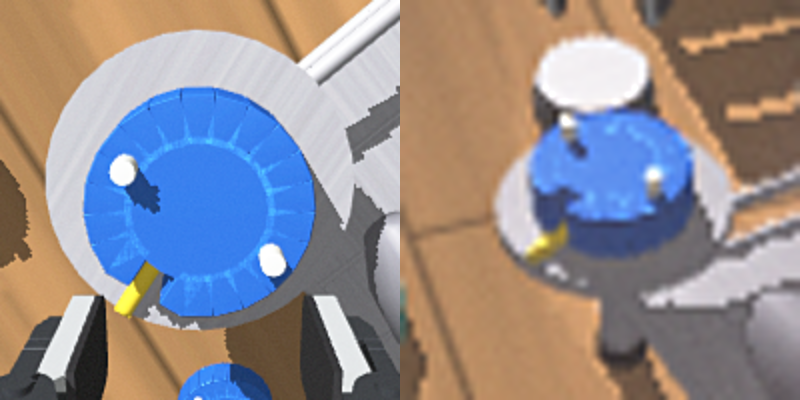

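Run:
```python
from h import *
from scipy.spatial.transform import Rotation as R
s=np.load('pics/w5.png.npz');K=s['intrinsics'];W=np.eye(4);o=observe()
W[:3,:3]=R.from_euler('xyz',o['orientation'],degrees=True).as_matrix();W[:3,3]=o['ee_pos'];T=W@s['mount']
f=lambda u,z:ray(K,T,np.array(u)/2+[150,90],z)
for z in(.152,.162):
    a,b=f((84,206),z),f((316,206),z);pa,pb=f((273,265),z+.012),f((122,174),z+.012);d=pa-pb
    k=f((122,312),.13)
    print(z,'dia',np.linalg.norm(a-b),'pegs',np.linalg.norm(d),np.degrees(np.arctan2(d[1],d[0])),(pa+pb)/2)
```

```text
0.152 dia 0.09176704372340548 pegs 0.0676221486247678 -61.44638172627602 [0.52143555 0.11945481 0.164     ]
0.162 dia 0.0880663985678325 pegs 0.06475650947580054 -61.446381726276044 [0.52293932 0.12217044 0.174     ]
```

The measured sizes (disc 91.8 mm, pegs 67.6 mm apart) fit the seated height, not the proud one. I'm handing in.

```bash
python3 -c "
from station import *
print(close_job())"
```

```text
the job is handed in; nothing more can be done
None
```

The proud cap (the post at about x 0.522, y 0.121) is turned onto its key and pressed fully home. I handed the job in at about 9 s; it reports no verdict.

- **Turning:** I used both fingertips, held 46 mm apart and turned about the post, to push both pegs about 70° clockwise. The task says "a fingertip"; I used the pair so that the push on the cap was balanced. The cap was never gripped or lifted.
- **Pressing:** I pressed the centre of the cap with the closed gripper. It slid at about 7 N and stopped hard at about 42 N with the tips at z = 0.152 m, which is the seated height.
- **Last checks:** In the final wrist picture the disc measures 91.8 mm and the pegs are 67.6 mm apart at the seated height. They are true to 92 and 68 mm there and would be clearly too small at the proud height.
- **Alignment:** The pegs put the notch at about -151.5°, against about -152.5° for the key. The peg midpoint is about 2 mm from the post's axis, which is near the calibration error.
- **Clearance:** The arm was clear of everything when I handed in, with a contact force of about 0. I did not re-measure the other objects; the arm passed above them and touched only the cap.

No check failed or disagreed.

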